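Load the grinding block and tuck its cover under the sprung leaf

TASK

Load the ball-mill grinding block: put one white grinding ball from the rack into each of its three wells, then close it with the steel cover plate by tucking the plate's long edge that is farther from the handle under the sprung leaf along the back of the block, sliding it in low along the deck so that the leaf is not lifted open, fully home against the stop and flat on the deck between the two end rails. Do not let go: the program finishes while still holding the handle and pressing the plate firmly down with 10 to 20 N, ready for a colleague to fit the clamp. Leave the vial and the petri dish behind the block where they are.

Things in the scene. Friction and masses are not known exactly. Their poses are not given: they have to be found in the camera images.
- block: fixed aluminium grinding block, 100 (x) x 172 (y) mm; its flat top (the deck) is 40 mm above its underside. Origin: centre of its underside; x to the back (leaf side), y along the row of wells. Three wells, 31 mm wide, 27 mm deep, at x = -22, y = +46, 0, -46 mm. End rails on the deck, 4 mm high, x = -50 to +30 mm, inner faces at y = +-80 mm
- block_stop (a point): point on the deck, in its middle, at the foot of the stop shoulder (5 mm high, across the deck under the leaf; front face at block x = +30 mm). With the tucked edge home here the cover reaches from block x = -45 to +30 mm. Behind the rails' ends, at x = 36 to 50 mm, y = +-78 mm, hinge posts rise 19 mm over the deck
- leaf (a joint): hinge of the sprung leaf, a polished 136 x 2 mm steel strip along the block's back; 0 rad at rest, grows as its front is lifted; a light spring (about 1.5 N at the nib) shuts it. Hinge line at block x = +43 mm, 10 mm over the deck. With the 5 mm cover under it, it reads about 0.06; above 0.22 it counts as lifted
- leaf_nib (a point): lowest point of the leaf's rounded nib (block x = +12 mm, y = 0), 3 mm over the deck at rest. From the nib an upturned lip runs forward and up to block x = -2 mm, 11 to 13 mm over the deck, as a lead-in; behind the nib the leaf slopes up to its hinge
- cover: loose steel cover plate, 75 (x) x 150 (y) x 5 mm, 0.16 to 0.26 kg, lying flat with its handle up at the start. Origin: centre of its underside; x points to the long edge to be tucked, whose last 10 mm are bevelled on top down to 2 mm; z up. A black bow handle runs along y at x = -14.5 mm, nearer the other long edge
- cover_edge (a point): middle of the underside of the edge to be tucked (cover x = +37.5 mm)
- cover_front (a point): middle of the underside of the other long edge (cover x = -37.5 mm)
- cover_grip (a point): centre of the handle's bar, 41 mm above the plate's underside; the bar is 12 mm wide (along cover x), 12 mm high and 74 mm long (along cover y), with a 54 mm wide, 30 mm high opening between plate and bar
- well0 (a point): centre of the mouth of well 0, on the deck, at the +y end of the row
- well1 (a point): centre of the mouth of well 1, on the deck, in the middle
- well2 (a point): centre of the mouth of well 2, on the deck, at the -y end of the row
- ball0_center (a point): centre of a white ceramic grinding ball, 25 mm across, 50 g, in a dimple of the rack at the start (centre 30 mm above the worktop); in a well it rests with its centre 14 mm below the deck
- ball1_center (a point): centre of a white ceramic grinding ball, 25 mm across, 50 g, in a dimple of the rack at the start (centre 30 mm above the worktop); in a well it rests with its centre 14 mm below the deck
- ball2_center (a point): centre of a white ceramic grinding ball, 25 mm across, 50 g, in a dimple of the rack at the start (centre 30 mm above the worktop); in a well it rests with its centre 14 mm below the deck
- rack: fixed grey plastic ball rack, 50 (x) x 150 (y) x 20 mm with three dimples 46 mm apart along its y; origin: centre of its underside. Rack and cover stand on either side of the block and may change sides
- vial: bystander: white vial with a green cap, 29 mm wide, 61 mm high, standing; origin under its centre
- dish: bystander: closed petri dish, 92 mm across, 15 mm high; origin under its centre

How it is judged:
By the outcome, as a careful person would: the job done as asked, in the order asked, and still so for the second after the job is handed in, while the arm keeps its last pose, push and grip.
It also fails if it takes over 67 s, if anything falls off the work surface, if the arm or the gripper's body presses on something with over 40 N, if the wrist force passes 120 N, or if a joint passes its speed limit or range.

ROBOT

A 7-joint arm with a two-finger parallel gripper is mounted at the origin on a cart in front of the work surface, level with it; the furniture and walls round the work are solid. World frame = base frame: x ahead of the robot, y to its left, z up, the work surface at z = 0. Lengths are in m, angles in rad, forces in N, time in s.
With the tool pointing down it reaches from about 0.425 to 0.925 m from the base axis. Payload 6.8 kg.
Tool frame: the origin (TCP) lies midway between the tips of the shut fingers; the grasp point (between the pads) lies 19 mm behind it; z points along the fingers, y is the line along which they close (so a half turn about z gives the same grasp; the last joint's range is limited). The gripper opens to 85 mm and grips with 20 to 120 N. Pads are 22 mm wide; open, the fingers measure 114 mm over their backs; the gripper's body (76 mm by 85 mm) begins 54 mm behind the grasp point. The pads swing forward as they close: fully open they stand 13 mm farther back than shut.
Start: joints at [1.1, 0.477, 0.022, 1.555, -0.011, 1.109, -0.083], TCP at [0.24, -0.631, 0.231] pointing down, gripper open.
Joint ranges: [-2.96, 2.96], [-0.34, 2.1], [-1.41, 1.46], [0.24, 2.44], [-1.37, 4.51], [0.17, 1.92], [-2.96, 2.96]. Speed limits (rad/s): [2.39, 2.39, 3.14, 3.14, 3.14, 3.14, 3.14].

INTERFACE

Orientations are given as a unit quaternion [w, x, y, z].
In Python, from station import bot, eyes, ticket gives the robot as it stands.
- The arm moves only by the shell command python3 -m crank 'ROWS' [FORCE]. ROWS is text: rows parted by semicolons, each of 7 numbers parted by spaces: the shift along the tool's x, y, z in units of 0.5 m (1.0 is 0.5 m), then the turn, a rotation vector about the tool's x, y, z in units of 180 degrees (1.0 is 180 degrees), then the closure, from 0 (fully open) to 1 (shut). A call has 1 to 20 rows; each row is the pose to reach, as a shift and turn from the pose commanded when the call began, along the tool's axes at that moment, turning the shorter way round; what a row does not reach only later rows make up. A row lasts 1/10 s, in which the tool goes at most 50 mm and 8.59 degrees, less where a joint would pass 70% of its speed; a pose out of reach is approached as far as the arm can. A call with a number of a shift or a turn outside -1 to 1 is refused whole. A call with a gripper value outside its range is refused whole. The fingers move at their own pace and stop on an object; FORCE is the grip in N (left out, the last holds). Time passes only in rows, so rows that repeat a pose let the fingers close. It gives the time, the measured TCP pose, the force, the opening and the grip force at its end, in the units of the state.
- bot.get_obs(): the state, without advancing time (a new reading comes with each control period).
- eyes.read_camera(name): name is "scene" or "top" or "wrist"; returns a dict with "image" (420x560x3 uint8, red, green, blue), "K" (3x3 intrinsics, pixels), "dist" ([k1, k2, p1, p2, k3] as OpenCV has them; the pictures are not rectified), "R" (3x3) and "t" (3): a world point X has camera coordinates R X + t. Camera axes: x right, y down, z forward; pixel columns grow to the right and rows downward; lengths in m; the calibration is good to about 2 mm. A picture is of the moment at which its call begins. There is no depth.
- ticket.hand_in(): hands the job in; it is judged then, once.
The state is a dict: "t": time; "q": joint angles; "joint_vel": joint speeds; "joint_torque": joint torques, N m; "eef_pos": TCP position; "tool_rot": TCP orientation; "contact_force": force on the tool from outside, world axes, zero at the start; "torque": the same for the moment, N m; "gripper_width": opening from 0.0 (shut) to 1.0 (fully open); "grasp_force": force on a finger pad.
Only numpy, scipy, OpenCV 4.12 (cv2) and the standard library are available. Lean on these libraries where they do the work, as an engineer would, in place of code of your own. Each camera call takes 0.05 s, during which the arm holds its last target. There are 200 camera calls.

## Working session

There is one attempt and no reset: what is moved stays moved. The work goes in short steps, Python scripts to look and compute and a shell command to move; the robot and the scene stay as the last step left them, time stands still between calls to the robot, and variables do not carry over. Pictures are saved under pics/ and viewed, at most 13 in all, crops included, and the job is handed in when it is done.

```bash
ls; mkdir -p pics
python3 - <<'E'
from station import bot, eyes
import cv2,pickle
o=bot.get_obs(); print({k:o[k] for k in('t','eef_pos','tool_rot','gripper_width','contact_force')})
for n in('scene','top'):
    c=eyes.read_camera(n); pickle.dump(c,open(n+'.pkl','wb')); cv2.imwrite(f'pics/{n}0.png',c['image'][:,:,::-1])
    print(n,c['K'],c['dist'],-c['R'].T@c['t'],c['R'])
E
```

```text
pics
{'t': 0.0, 'eef_pos': array([ 0.23934293, -0.63049245,  0.23030457]), 'tool_rot': array([-9.02376158e-04,  9.83587270e-01,  1.80430636e-01, -2.29408409e-04]), 'gripper_width': 0.997862431287344, 'contact_force': array([-0.51892863,  0.61298861, -0.50910393])}
scene [[446.63729442   0.         274.83505115]
 [  0.         446.63729442 213.40309827]
 [  0.           0.           1.        ]] [0.00823427 0.         0.         0.         0.        ] [-0.08488654  0.34379864  0.75802042] [[-0.46794131 -0.88375833  0.0014664 ]
 [-0.59930771  0.31610717 -0.73546348]
 [ 0.64950843 -0.34503257 -0.67756278]]
top [[454.86831524   0.         285.48158102]
 [  0.         454.86831524 224.14999072]
 [  0.           0.           1.        ]] [0.0066364 0.        0.        0.        0.       ] [0.48281422 0.01455212 1.03677272] [[-0.01526979 -0.99986014  0.006822  ]
 [-0.99595619  0.01460535 -0.08864511]
 [ 0.08853307 -0.008148   -0.99603991]]
```

View pics/scene0.png

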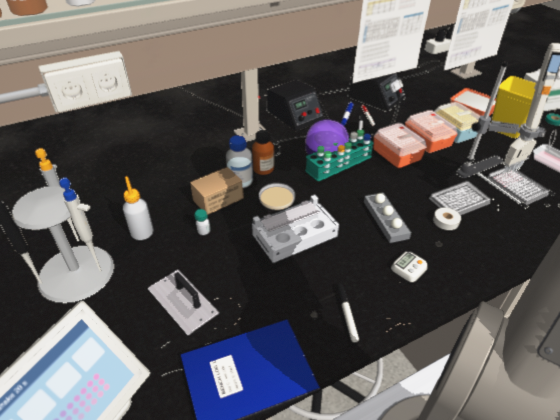

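View pics/top0.png

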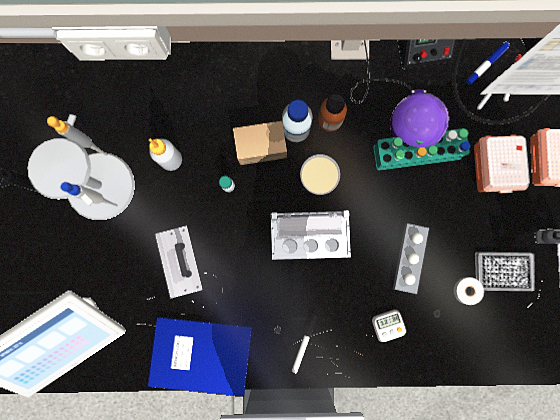

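The scene view shows the cover on the left (handle at about 182,290), the block in the middle (295,228), and the rack on the right with balls at (380,200), (389,212) and (399,226). In the top view the cover is at (179,261), the wells at (291,246), (311,246) and (331,246), and the balls at (417,238), (411,259) and (407,280). Next I'll make one enlarged crop sheet.

Run:
```python
import cv2,pickle,numpy as np
T=pickle.load(open('top.pkl','rb'))['image'][:,:,::-1];S=pickle.load(open('scene.pkl','rb'))['image'][:,:,::-1]
def c(I,x,y,w,h,k): return cv2.resize(I[y:y+h,x:x+w],None,fx=k,fy=k,interpolation=cv2.INTER_CUBIC)
# top: block 260,200..360,270 x4 =400x280 ; cover 150,220 60x80
o=np.zeros((600,800,3),np.uint8)
def put(im,x,y): o[y:y+im.shape[0],x:x+im.shape[1]]=im
put(c(T,262,200,100,70,4),0,0)
put(c(T,145,220,65,80,4),400,0)
put(c(S,245,190,100,75,4),0,300)
put(c(S,143,262,80,75,4),400,320)
cv2.imwrite('pics/crop.png',o)
for n,I in(('top',T),('scene',S)):
    x0,y0,x1,y1=(390,220,435,300) if n=='top' else (360,185,415,245)
    g=I[y0:y1,x0:x1].min(2); m=(g>(190)).astype(np.uint8)
    N,_,st,ce=cv2.connectedComponentsWithStats(m)
    print(n,[(s[4],(a+[x0,y0]).round(1)) for s,a in zip(st[1:],ce[1:]) if s[4]>15])
```

```text
Traceback (most recent call last):
ValueError: could not broadcast input array from shape (300,320,3) into shape (280,320,3)
```

Run:
```python
import cv2,pickle,numpy as np
T=pickle.load(open('top.pkl','rb'))['image'][:,:,::-1];S=pickle.load(open('scene.pkl','rb'))['image'][:,:,::-1]
def c(I,x,y,w,h,k): return cv2.resize(I[y:y+h,x:x+w],None,fx=k,fy=k,interpolation=cv2.INTER_CUBIC)
o=np.zeros((600,800,3),np.uint8)
def put(im,x,y): o[y:y+im.shape[0],x:x+im.shape[1]]=im
put(c(T,262,200,100,70,4),0,0)
put(c(T,145,220,65,70,4),400,0)
put(c(T,145,220,65,80,4)[:300],400,0)
put(c(S,245,190,100,75,4),0,300)
put(c(S,143,262,80,75,4),400,300)
cv2.imwrite('pics/crop.png',o)
for n,I in(('top',T),('scene',S)):
    x0,y0,x1,y1=(390,220,435,300) if n=='top' else (360,185,415,245)
    g=I[y0:y1,x0:x1].min(2); m=(g>(190)).astype(np.uint8)
    N,_,st,ce=cv2.connectedComponentsWithStats(m)
    print(n,[(s[4],(a+[x0,y0]).round(1)) for s,a in zip(st[1:],ce[1:]) if s[4]>15])
```

```text
top [(np.int32(77), array([417.9, 238.6])), (np.int32(75), array([414.1, 259. ])), (np.int32(71), array([398.8, 276.4])), (np.int32(83), array([410.3, 279.5])), (np.int32(18), array([416.8, 286.5]))]
scene [(np.int32(55), array([380.6, 197.6])), (np.int32(58), array([388.7, 209.8])), (np.int32(64), array([397.5, 222.4]))]
```

View pics/crop.png

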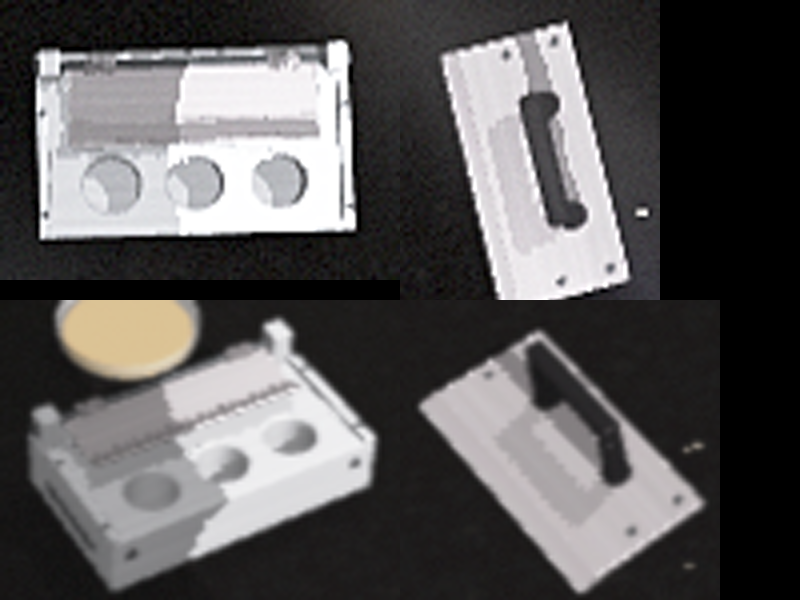

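The crops show wells at crop pixels (111,185), (195,182), (280,180) in top and (152,491), (222,464), (289,437) in scene. The handle is nearer the cover's right (-y) edge, so the tucked edge faces world +y. Now I'll triangulate.

```bash
cat > h.py <<'E'
import numpy as np,cv2,pickle
from scipy.optimize import least_squares
from scipy.spatial.transform import Rotation as Ro
def proj(c,P): return cv2.projectPoints(np.array(P,float).reshape(-1,3),cv2.Rodrigues(c['R'])[0],c['t'],c['K'],c['dist'])[0][:,0]
def tri(pairs):
    "pairs: [(cam,uv)]"
    r=least_squares(lambda X:np.concatenate([proj(c,X)[0]-uv for c,uv in pairs]),[.6,0,.03]); return r.x,np.abs(r.fun).max()
def onplane(c,uv,z):
    d=np.append(cv2.undistortPoints(np.array([[uv]],float),c['K'],c['dist'])[0,0],1); d=c['R'].T@d; o=-c['R'].T@c['t']; return o+d*(z-o[2])/d[2]
def load(n): return pickle.load(open(n+'.pkl','rb'))
E
python3 - <<'E'
from h import *
np.set_printoptions(precision=4,suppress=True)
T,S=load('top'),load('scene')
f=lambda u,v,cx,cy,x0,y0:np.array([(u-cx+.5)/4-.5+x0,(v-cy+.5)/4-.5+y0])
bt=lambda u,v:f(u,v,0,0,262,200); bs=lambda u,v:f(u,v,0,300,245,190)
ct=lambda u,v:f(u,v,400,0,145,220); cs=lambda u,v:f(u,v,400,300,143,262)
def show(n,a,b):
    X,e=tri([(T,a),(S,b)]);print(n,X,'err',round(e,2));return X
print('wells');W=[show(i,bt(*a),bs(*b)) for i,(a,b) in enumerate([((111,185),(152,491)),((195,182),(222,464)),((280,180),(289,437))])]
for i,a in enumerate([(111,185),(195,182),(280,180)]):print(onplane(T,bt(*a),.04),onplane(S,bs(*[(152,491),(222,464),(289,437)][i]),.04))
print('cover corners');
for n,a,b in[('TL',(443,52),(419,405)),('TR',(567,22),(539,331)),('BR',(629,282),(704,503)),('BL',(502,306),(579,592))]:show(n,ct(*a),cs(*b))
print('handle ends');show(0,ct(540,103),cs(541,352));show(1,ct(570,213),cs(614,440))
print('balls')
for a,b in[((417.9,238.6),(380.6,197.6)),((414.1,259),(388.7,209.8)),((410.3,279.5),(397.5,222.4))]:show('',np.array(a),np.array(b))
E
```

```text
wells
0 [ 0.5239 -0.0006  0.0409] err 0.43
1 [ 0.525  -0.0466  0.0399] err 0.45
2 [ 0.5257 -0.0928  0.0399] err 0.76
[ 0.5235 -0.0014  0.04  ] [ 0.5252 -0.0002  0.04  ]
[ 0.5245 -0.0475  0.04  ] [ 0.5254 -0.0457  0.04  ]
[ 0.5249 -0.0941  0.04  ] [ 0.5264 -0.0911  0.04  ]
cover corners
TL [0.5606 0.3043 0.0004] err 0.71
TR [0.5762 0.2326 0.0047] err 0.53
BR [0.4292 0.1967 0.0067] err 0.41
BL [ 0.4161  0.2688 -0.0017] err 0.07
handle ends
0 [0.5293 0.2407 0.0414] err 1.13
1 [0.4688 0.2258 0.0295] err 0.77
balls
 [ 0.536  -0.2847  0.0354] err 0.46
 [ 0.4913 -0.2746  0.0346] err 0.49
 [ 0.4466 -0.2645  0.035 ] err 0.41
```

Measured wells and balls agree with the given sizes: pitch 46 mm, deck at 0.040, ball height about 0.03. Next is a helper that turns world targets into rows, then the approach over the rack.

```bash
cat >> h.py <<'E'
def plan(targets):
    "targets (x,y,z,phi_deg of tool y,...) -> printed shift/turn units from present measured pose, tool down"
    from station import bot
    o=bot.get_obs(); q=o['tool_rot']; R0=Ro.from_quat([q[1],q[2],q[3],q[0]])
    y=R0.as_matrix()[:,1]
    print('t %.2f'%o['t'],'pos',o['eef_pos'].round(4),'phi %.1f'%np.degrees(np.arctan2(y[1],y[0])),'F',o['contact_force'].round(1),'w',round(o['gripper_width'],3),'g',round(o['grasp_force'],1))
    for x,y,z,p in targets:
        p=np.radians(p); ty=np.array([np.cos(p),np.sin(p),0]); tz=np.array([0,0,-1.]); tx=np.cross(ty,tz)
        rv=(R0.inv()*Ro.from_matrix(np.c_[tx,ty,tz])).as_rotvec()/np.pi
        s=R0.inv().apply(np.array([x,y,z])-o['eef_pos'])/.5
        print(' '.join('%.4f'%v for v in np.r_[s,rv]))
def wrist(name):
    from station import eyes
    c=eyes.read_camera('wrist'); pickle.dump(c,open(name+'.pkl','wb')); cv2.imwrite(f'pics/{name}.png',c['image'][:,:,::-1]); return c
E
python3 -c "
from h import *
plan([(.4913,-.2746,.2,77.3)])"
```

```text
t 0.10 pos [ 0.2394 -0.6306  0.2304] phi -69.2 F [0.  0.3 0.3] w 0.997 g 0.0
0.7238 -0.4867 0.0616 -0.0002 -0.0007 -0.8140
```

```bash
python3 -m crank '0.724 -0.487 0.062 0 -0.001 -0.814 0.35;0.724 -0.487 0.062 0 -0.001 -0.814 0.35;0.724 -0.487 0.062 0 -0.001 -0.814 0.35;0.724 -0.487 0.062 0 -0.001 -0.814 0.35;0.724 -0.487 0.062 0 -0.001 -0.814 0.35;0.724 -0.487 0.062 0 -0.001 -0.814 0.35;0.724 -0.487 0.062 0 -0.001 -0.814 0.35;0.724 -0.487 0.062 0 -0.001 -0.814 0.35;0.724 -0.487 0.062 0 -0.001 -0.814 0.35;0.724 -0.487 0.062 0 -0.001 -0.814 0.35;0.724 -0.487 0.062 0 -0.001 -0.814 0.35;0.724 -0.487 0.062 0 -0.001 -0.814 0.35;0.724 -0.487 0.062 0 -0.001 -0.814 0.35;0.724 -0.487 0.062 0 -0.001 -0.814 0.35;0.724 -0.487 0.062 0 -0.001 -0.814 0.35;0.724 -0.487 0.062 0 -0.001 -0.814 0.35;0.724 -0.487 0.062 0 -0.001 -0.814 0.35;0.724 -0.487 0.062 0 -0.001 -0.814 0.35;0.724 -0.487 0.062 0 -0.001 -0.814 0.35' 30
python3 - <<'E'
from h import *
plan([])
c=wrist('w1'); print(-c['R'].T@c['t'])
print(proj(c,[(.536,-.2847,.03),(.4913,-.2746,.03),(.4466,-.2645,.03)]))
E
```

```text
t: 2.0
eef_pos: [0.4913, -0.275, 0.2]
tool_rot: [-0.0, 0.112, 0.994, -0.001]
contact_force: [0.0, -0.3, -0.1]
gripper_width: 0.651
grasp_force: 0.0
t 2.00 pos [ 0.4913 -0.275   0.2   ] phi 77.1 F [ 0.  -0.3 -0.1] w 0.651 g 0.0
[ 0.42815188 -0.26093738  0.34209835]
[[281.64735611 232.870138  ]
 [281.58819023 192.64208596]
 [281.52463476 149.29874806]]
```

View pics/w1.png

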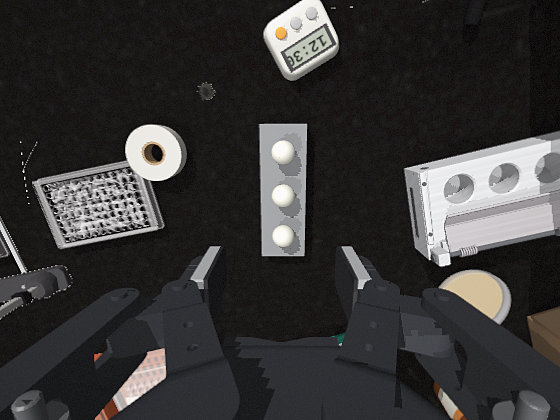

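The balls sit at (283,152), (283,196) and (283,236) in the wrist view, about 3 px (3 mm) farther along +x than predicted, and the rack is aligned with the tool. I'll shift 2 mm and pick the middle ball.

```bash
python3 -m crank '-0.005 0.001 0.1 0 0 0 0.35;-0.005 0.001 0.2 0 0 0 0.35;-0.005 0.001 0.28 0 0 0 0.4;-0.005 0.001 0.33 0 0 0 0.4;-0.005 0.001 0.357 0 0 0 0.4;-0.005 0.001 0.357 0 0 0 0.4;-0.005 0.001 0.357 0 0 0 0.9;-0.005 0.001 0.357 0 0 0 0.9;-0.005 0.001 0.357 0 0 0 0.9;-0.005 0.001 0.357 0 0 0 0.9;-0.005 0.001 0.357 0 0 0 0.9;-0.005 0.001 0.357 0 0 0 0.9;-0.005 0.001 0.357 0 0 0 0.9' 30
python3 - <<'E'
from h import *
W=[(.5239,-.0006),(.525,-.0466),(.5257,-.0928)]
plan([(.493,-.275,.1,77.3)]+[(x,y,z,91.1) for x,y in W for z in(.1,.046)])
c=load('w1');print(proj(c,[(x,y,.04) for x,y in W]))
E
```

```text
t: 3.35
eef_pos: [0.4961, -0.2743, 0.0237]
tool_rot: [0.002, 0.11, 0.994, -0.001]
contact_force: [0.2, 5.5, 6.1]
gripper_width: 0.27
grasp_force: 29.4
t 3.35 pos [ 0.4961 -0.2743  0.0237] phi 77.4 F [0.2 5.5 6.1] w 0.27 g 29.4
0.0052 -0.0029 -0.1527 -0.0004 0.0013 0.0003
0.0650 0.5461 -0.1537 -0.0006 0.0013 -0.0763
0.0654 0.5462 -0.0457 -0.0006 0.0013 -0.0763
0.0427 0.4568 -0.1535 -0.0006 0.0013 -0.0763
0.0431 0.4570 -0.0455 -0.0006 0.0013 -0.0763
0.0211 0.3670 -0.1533 -0.0006 0.0013 -0.0763
0.0215 0.3671 -0.0453 -0.0006 0.0013 -0.0763
[[552.20599695 166.37080805]
 [505.75013428 177.48936886]
 [460.10302368 188.03668485]]
```

```bash
python3 -m crank '0 0 -0.03 0 0 0 0.9;0 0 -0.1 0 0 0 0.9;0 0.06 -0.16 0 0 0 0.9;0 0.12 -0.16 0 0 0 0.9;0 0.12 -0.16 0 0 0 0.9' 30
python3 - <<'E'
from h import *
W=[(.5239,-.0006),(.525,-.0466),(.5257,-.0928)]
plan([(x,y,z,91.1) for x,y in W for z in(.1,.046)])
c=wrist('w2')
cv2.imwrite('pics/w2c.png',c['image'][150:400,130:430,::-1])
E
```

```text
t: 3.85
eef_pos: [0.5094, -0.2131, 0.1046]
tool_rot: [0.002, 0.108, 0.994, -0.001]
contact_force: [0.8, 0.6, -1.1]
gripper_width: 0.268
grasp_force: 29.6
t 3.85 pos [ 0.5094 -0.2131  0.1046] phi 77.6 F [ 0.8  0.6 -1.1] w 0.268 g 29.6
0.0631 0.4214 0.0082 -0.0007 0.0015 -0.0750
0.0636 0.4215 0.1162 -0.0007 0.0015 -0.0750
0.0412 0.3320 0.0085 -0.0007 0.0015 -0.0750
0.0417 0.3322 0.1165 -0.0007 0.0015 -0.0750
0.0200 0.2420 0.0087 -0.0007 0.0015 -0.0750
0.0205 0.2422 0.1167 -0.0007 0.0015 -0.0750
```

View pics/w2c.png

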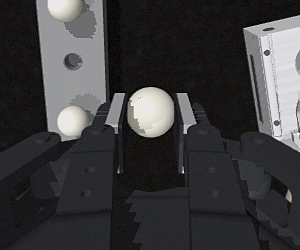

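The ball is firmly held between the pads at (281,262) in the full image, about 50 px across. I'll compute its offset from the TCP.

Run:
```python
from h import *
c=load('w2'); f=c['K'][0,0]
g=c['image'][225:300,252:308].astype(int); m=(g.min(2)>150); ys,xs=np.where(m)
print('bbox',xs.min()+252,xs.max()+252,ys.min()+225,ys.max()+225,'f',f,'cam',-c['R'].T@c['t'])
p=np.array([.5094,-.2131,.1046]); phi=np.radians(77.6); tx=np.array([np.sin(phi)*-1,np.cos(phi),0]); ty=np.array([np.cos(phi),np.sin(phi),0])
for z in(.108,.113,.118):
    d=onplane(c,(281,262),z)-p; print(z,'toolx',d@tx,'tooly',d@ty)
print('TCP px',proj(c,p),'pad centre px',proj(c,p+[0,0,.019]))
```

```text
bbox 252 307 237 286 f 295.36250321266687 cam [ 0.44548027 -0.199491    0.24639652]
0.108 toolx -9.92811802364875e-05 tooly -0.00028678741899050043
0.113 toolx 0.002265310028802678 tooly -0.00029211636930536177
0.118 toolx 0.0046299012378417295 tooly -0.0002974453196202265
TCP px [[281.54718092 258.99308562]] pad centre px [[281.64150251 276.55777492]]
```

```bash
python3 -m crank '0.017 0.1 0.009 0 0.001 -0.04 0.9;0.017 0.19 0.009 0 0.001 -0.075 0.9;0.017 0.243 0.009 0 0.001 -0.075 0.9;0.017 0.243 0.06 0 0.001 -0.075 0.9;0.017 0.243 0.1 0 0.001 -0.075 0.9;0.017 0.243 0.122 0 0.001 -0.075 0.9;0.017 0.243 0.122 0 0.001 -0.075 0.9;0.017 0.243 0.122 0 0.001 -0.075 0.9;0.017 0.243 0.122 0 0.001 -0.075 0.6;0.017 0.243 0.122 0 0.001 -0.075 0.55;0.017 0.243 0.122 0 0.001 -0.075 0.5' 30
python3 - <<'E'
from h import *
plan([(.5257,-.0928,.12,91.1),(.541,-.285,.12,77.3),(.541,-.285,.0225,77.3),(.4516,-.2645,.12,77.3),(.4516,-.2645,.0225,77.3)])
c=wrist('w3')
cv2.imwrite('pics/w3c.png',c['image'][100:350,130:430,::-1])
E
```

```text
t: 5.0
eef_pos: [0.5258, -0.0969, 0.0405]
tool_rot: [-0.001, -0.007, 1.0, -0.001]
contact_force: [0.4, 0.6, -0.4]
gripper_width: 0.497
grasp_force: 0.0
t 5.00 pos [ 0.5258 -0.0969  0.0405] phi 90.8 F [ 0.4  0.6 -0.4] w 0.497 g 0.0
0.0005 0.0078 -0.1590 -0.0007 -0.0009 -0.0018
-0.0249 -0.3769 -0.1582 -0.0008 -0.0008 0.0749
-0.0255 -0.3765 0.0368 -0.0008 -0.0008 0.0749
0.1533 -0.3335 -0.1578 -0.0008 -0.0008 0.0749
0.1528 -0.3331 0.0372 -0.0008 -0.0008 0.0749
```

View pics/w3c.png

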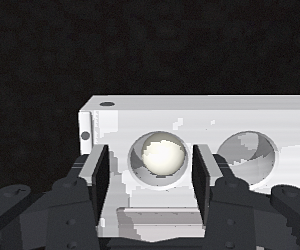

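Ball 1 sits in well 2, at crop (162,157). Next ball.

```bash
python3 -m crank '0 0 -0.08 0 0 0 0.45;-0.005 -0.05 -0.15 0 0 0 0.4;-0.021 -0.14 -0.158 0 0 0.04 0.4;-0.021 -0.23 -0.158 0 0 0.075 0.4;-0.021 -0.32 -0.158 0 0 0.075 0.4;-0.021 -0.377 -0.158 0 0 0.075 0.4;-0.021 -0.377 -0.1 0 0 0.075 0.4;-0.021 -0.377 -0.02 0 0 0.075 0.4;-0.021 -0.377 0.015 0 0 0.075 0.4;-0.021 -0.377 0.034 0 0 0.075 0.4;-0.021 -0.377 0.034 0 0 0.075 0.4;-0.021 -0.377 0.034 0 0 0.075 0.4;-0.021 -0.377 0.034 0 0 0.075 0.9;-0.021 -0.377 0.034 0 0 0.075 0.9;-0.021 -0.377 0.034 0 0 0.075 0.9;-0.021 -0.377 0.034 0 0 0.075 0.9;-0.021 -0.377 0.034 0 0 0.075 0.9' 30
python3 - <<'E'
from h import *
plan([(.525,-.0466,z,91.1) for z in (.12,.043)])
E
```

```text
t: 6.75
eef_pos: [0.5402, -0.2841, 0.0252]
tool_rot: [-0.0, 0.11, 0.994, -0.001]
contact_force: [-0.3, 2.8, 6.8]
gripper_width: 0.268
grasp_force: 29.2
t 6.75 pos [ 0.5402 -0.2841  0.0252] phi 77.3 F [-0.3  2.8  6.8] w 0.268 g 29.2
0.1337 0.4565 -0.1906 -0.0007 -0.0001 -0.0764
0.1337 0.4568 -0.0366 -0.0007 -0.0001 -0.0764
```

```bash
python3 -m crank '0 0 -0.06 0 0 0 0.9;0 0 -0.15 0 0 0 0.9;0.03 0.08 -0.19 0 0 -0.03 0.9;0.06 0.17 -0.19 0 0 -0.076 0.9;0.09 0.26 -0.19 0 0 -0.076 0.9;0.12 0.35 -0.19 0 0 -0.076 0.9;0.131 0.42 -0.19 0 0 -0.076 0.9;0.131 0.457 -0.16 0 0 -0.076 0.9;0.131 0.457 -0.09 0 0 -0.076 0.9;0.131 0.457 -0.05 0 0 -0.076 0.9;0.131 0.457 -0.037 0 0 -0.076 0.9;0.131 0.457 -0.037 0 0 -0.076 0.9;0.131 0.457 -0.037 0 0 -0.076 0.9;0.131 0.457 -0.037 0 0 -0.076 0.6;0.131 0.457 -0.037 0 0 -0.076 0.55;0.131 0.457 -0.037 0 0 -0.076 0.5' 30
python3 - <<'E'
from h import *
plan([(.4495,-.2645,z,77.3) for z in(.12,.024)])
c=wrist('w4')
print(c['image'][100:350,130:430].shape, proj(c,[(.5257,-.0928,.026),(.525,-.0466,.026)]))
g=c['image'].min(2)[180:320,150:430]; m=(cv2.GaussianBlur(g,(5,5),0)>225).astype(np.uint8)
N,_,st,ce=cv2.connectedComponentsWithStats(m);print([(s[4],(a+[150,180]).round()) for s,a in zip(st[1:],ce[1:]) if s[4]>40])
E
```

```text
t: 8.35
eef_pos: [0.5256, -0.0477, 0.0423]
tool_rot: [-0.001, -0.008, 1.0, -0.001]
contact_force: [-0.8, -0.3, 0.3]
gripper_width: 0.499
grasp_force: 0.0
t 8.35 pos [ 0.5256 -0.0477  0.0423] phi 91.0 F [-0.8 -0.3  0.3] w 0.499 g 0.0
0.1598 -0.4313 -0.1542 -0.0008 -0.0006 0.0759
0.1594 -0.4309 0.0378 -0.0008 -0.0006 0.0759
(250, 300, 3) [[203.09272322 246.31562789]
 [283.54606493 246.5532126 ]]
[(np.int32(3444), array([188., 233.])), (np.int32(83), array([309., 222.])), (np.int32(379), array([280., 248.])), (np.int32(514), array([200., 251.])), (np.int32(567), array([308., 271.])), (np.int32(82), array([257., 279.]))]
```

White blobs at (280,248) and (200,251) match balls in wells 1 and 2. Third ball.

```bash
python3 -m crank '0 0 -0.08 0 0 0 0.45;0.02 -0.05 -0.15 0 0 0 0.4;0.06 -0.13 -0.156 0 0 0.04 0.4;0.1 -0.21 -0.156 0 0 0.076 0.4;0.13 -0.29 -0.156 0 0 0.076 0.4;0.16 -0.37 -0.156 0 0 0.076 0.4;0.16 -0.431 -0.156 0 0 0.076 0.4;0.16 -0.431 -0.1 0 0 0.076 0.4;0.16 -0.431 -0.02 0 0 0.076 0.4;0.16 -0.431 0.015 0 0 0.076 0.4;0.16 -0.431 0.037 0 0 0.076 0.4;0.16 -0.431 0.037 0 0 0.076 0.4;0.16 -0.431 0.037 0 0 0.076 0.4;0.16 -0.431 0.037 0 0 0.076 0.9;0.16 -0.431 0.037 0 0 0.076 0.9;0.16 -0.431 0.037 0 0 0.076 0.9;0.16 -0.431 0.037 0 0 0.076 0.9;0.16 -0.431 0.037 0 0 0.076 0.9' 30
python3 - <<'E'
from h import *
plan([(.5239,-.0006,z,91.1) for z in (.12,.043)])
E
```

```text
t: 10.2
eef_pos: [0.4501, -0.2637, 0.0252]
tool_rot: [-0.0, 0.11, 0.994, -0.001]
contact_force: [-1.6, 3.1, 5.0]
gripper_width: 0.266
grasp_force: 29.1
t 10.20 pos [ 0.4501 -0.2637  0.0252] phi 77.4 F [-1.6  3.1  5. ] w 0.266 g 29.1
-0.0288 0.5454 -0.1909 -0.0007 -0.0002 -0.0764
-0.0288 0.5458 -0.0369 -0.0007 -0.0002 -0.0764
```

```bash
python3 -m crank '0 0 -0.06 0 0 0 0.9;0 0 -0.15 0 0 0 0.9;-0.01 0.08 -0.19 0 0 -0.03 0.9;-0.02 0.17 -0.19 0 0 -0.076 0.9;-0.03 0.26 -0.19 0 0 -0.076 0.9;-0.031 0.35 -0.19 0 0 -0.076 0.9;-0.031 0.44 -0.19 0 0 -0.076 0.9;-0.031 0.52 -0.19 0 0 -0.076 0.9;-0.031 0.546 -0.15 0 0 -0.076 0.9;-0.031 0.546 -0.08 0 0 -0.076 0.9;-0.031 0.546 -0.05 0 0 -0.076 0.9;-0.031 0.546 -0.037 0 0 -0.076 0.9;-0.031 0.546 -0.037 0 0 -0.076 0.9;-0.031 0.546 -0.037 0 0 -0.076 0.9;-0.031 0.546 -0.037 0 0 -0.076 0.6;-0.031 0.546 -0.037 0 0 -0.076 0.55;-0.031 0.546 -0.037 0 0 -0.076 0.5;-0.031 0.546 -0.1 0 0 -0.076 0.5;-0.031 0.546 -0.19 0 0 -0.076 0.5;-0.031 0.546 -0.19 0 0 -0.076 0.5' 30
python3 - <<'E'
from h import *
plan([(.499,.2365,.2,103.5)])
c=wrist('w5')
cv2.imwrite('pics/w5.png',c['image'][:,:,::-1])
E
```

```text
t: 12.2
eef_pos: [0.5279, -0.0004, 0.1234]
tool_rot: [0.003, -0.009, 1.0, -0.001]
contact_force: [0.7, 1.0, -0.5]
gripper_width: 0.503
grasp_force: 0.0
t 12.20 pos [ 5.279e-01 -4.000e-04  1.234e-01] phi 91.0 F [ 0.7  1.  -0.5] w 0.503 g 0.0
0.0487 0.4744 -0.1544 -0.0008 0.0018 -0.0695
```

View pics/w5.png

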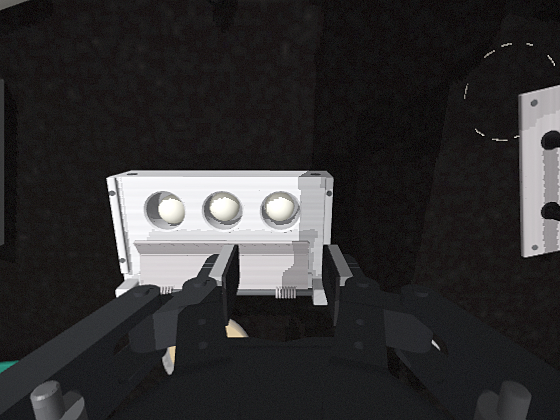

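All three wells hold a ball: (171,210), (222,208) and (280,208). I'll move over the cover.

```bash
python3 -m crank '0.01 0.08 -0.05 0 0.001 -0.02 0.4;0.02 0.17 -0.1 0 0.001 -0.07 0.4;0.03 0.26 -0.15 0 0.001 -0.07 0.4;0.04 0.35 -0.15 0 0.001 -0.07 0.4;0.049 0.43 -0.154 0 0.001 -0.07 0.4;0.049 0.474 -0.154 0 0.001 -0.07 0.4;0.049 0.474 -0.154 0 0.001 -0.07 0.4;0.049 0.474 -0.154 0 0.001 -0.07 0.4' 30
python3 - <<'E'
from h import *
np.set_printoptions(precision=4,suppress=True)
plan([])
c=wrist('w6')
C=np.array([.4955,.2506,0]);a=np.radians(103.5);X=np.array([np.cos(a),np.sin(a),0]);Y=np.array([-np.sin(a),np.cos(a),0])
P=lambda x,y,z:C+x*X+y*Y+[0,0,z]
print('pred bar ends/centre',proj(c,[P(-.0145,s*.037,.047) for s in(-1,0,1)]).round(1))
print('corners',proj(c,[P(x*.0375,y*.075,.005) for x,y in((1,1),(1,-1),(-1,-1),(-1,1))]).round(1))
d=load('w5');print([onplane(d,u,.04) for u in((165.5,210),(223,210),(280,210))])
E
```

```text
t: 13.05
eef_pos: [0.4955, 0.2349, 0.1938]
tool_rot: [-0.004, -0.119, 0.993, -0.001]
contact_force: [-0.2, -1.0, -0.3]
gripper_width: 0.596
grasp_force: 0.0
t 13.05 pos [0.4955 0.2349 0.1938] phi 103.6 F [-0.2 -1.  -0.3] w 0.596 g 0.0
pred bar ends/centre [[281.9 237.3]
 [282.  202.6]
 [282.2 165.6]]
corners [[330.4 126.2]
 [324.7 255.3]
 [262.6 255.1]
 [260.9 126. ]]
[array([ 0.5258, -0.0921,  0.04  ]), array([ 0.525 , -0.0466,  0.04  ]), array([ 0.5242, -0.0016,  0.04  ])]
```

View pics/w6.png

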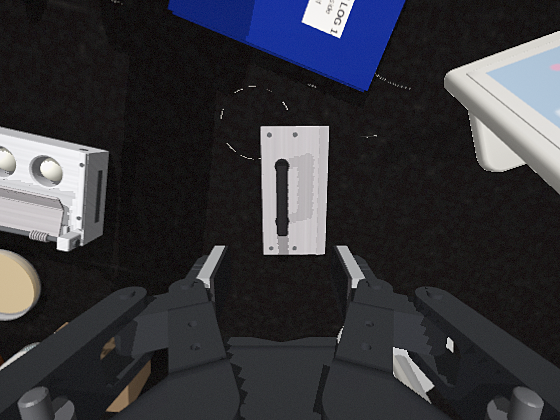

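The cover's corners at (261,126), (329,126), (325,255), (263,254) and the bar from (282,160) to (282,237) match the prediction within 2 px. Wells re-measured from the wrist also agree. Now to grip the handle.

Run:
```python
from h import *
plan([(.499,.2365,z,103.5) for z in(.08,.022)])
```

```text
t 13.10 pos [0.4958 0.234  0.1939] phi 103.5 F [ 0.9 -0.6 -0.2] w 0.596 g 0.0
-0.0092 0.0039 0.2277 -0.0007 -0.0026 0.0002
-0.0101 0.0041 0.3437 -0.0007 -0.0026 0.0002
```

```bash
python3 -m crank '-0.009 0.004 0.08 0 -0.0026 0 0.4;-0.009 0.004 0.16 0 -0.0026 0 0.4;-0.009 0.004 0.24 0 -0.0026 0 0.4;-0.01 0.004 0.3 0 -0.0026 0 0.4;-0.01 0.004 0.33 0 -0.0026 0 0.4;-0.01 0.004 0.343 0 -0.0026 0 0.4;-0.01 0.004 0.343 0 -0.0026 0 0.4;-0.01 0.004 0.343 0 -0.0026 0 0.4;-0.01 0.004 0.343 0 -0.0026 0 0.4' 90
python3 - <<'E'
from h import *
plan([(.499,.2365,.022,103.5)])
E
```

```text
t: 14.0
eef_pos: [0.5003, 0.2386, 0.0247]
tool_rot: [0.002, -0.118, 0.993, -0.0]
contact_force: [0.1, -0.1, -0.5]
gripper_width: 0.602
grasp_force: 0.0
t 14.00 pos [0.5003 0.2386 0.0247] phi 103.6 F [ 0.1 -0.1 -0.5] w 0.602 g 0.0
0.0035 -0.0034 0.0053 -0.0002 0.0013 0.0004
```

```bash
python3 -m crank '0.003 -0.003 0.005 0 0.0013 0 0.4;0.003 -0.003 0.005 0 0.0013 0 0.4;0.003 -0.003 0.005 0 0.0013 0 1;0.003 -0.003 0.005 0 0.0013 0 1;0.003 -0.003 0.005 0 0.0013 0 1;0.003 -0.003 0.005 0 0.0013 0 1;0.003 -0.003 0.005 0 0.0013 0 1;0.003 -0.003 0.005 0 0.0013 0 1;0.003 -0.003 0.005 0 0.0013 0 1;0.003 -0.003 0.005 0 0.0013 0 1' 100
python3 - <<'E'
from h import *
# targets: handle over block at pre-insert, block yaw 1.05
a=np.radians(1.05);o=np.array([.525,-.0466])+.022*np.array([np.cos(a),np.sin(a)])
b=lambda x,y=0:o+np.array([np.cos(a)*x-np.sin(a)*y,np.sin(a)*x+np.cos(a)*y])
print('edge at -12 ->handle',b(-12e-3-.052),'home handle',b(-.022))
plan([])
E
```

```text
t: 15.0
eef_pos: [0.4983, 0.2366, 0.021]
tool_rot: [-0.001, -0.118, 0.993, -0.0]
contact_force: [-0.5, 1.6, 3.9]
gripper_width: 0.116
grasp_force: 97.8
edge at -12 ->handle [ 0.48300705 -0.04736965] home handle [ 0.525  -0.0466]
t 15.00 pos [0.4983 0.2366 0.021 ] phi 103.6 F [-0.5  1.6  3.9] w 0.116 g 97.8
```

```bash
python3 -m crank '0 0 -0.04 0 0 0 1;0 0 -0.12 0 0 0 1;0 0 -0.2 0 0 0 1;0 0 -0.25 0 0 0 1;0 0 -0.25 0 0 0 1;0 0 -0.25 0 0 0 1' 100
python3 - <<'E'
from h import *
plan([(.478,-.0474,z,1.05) for z in(.12,.08,.065)])
E
```

```text
t: 15.6
eef_pos: [0.4983, 0.2357, 0.1452]
tool_rot: [-0.001, -0.118, 0.993, -0.001]
contact_force: [-0.8, 0.4, -2.6]
gripper_width: 0.118
grasp_force: 98.0
t 15.60 pos [0.4983 0.2357 0.1452] phi 103.5 F [-0.8  0.4 -2.6] w 0.118 g 98.0
0.1719 -0.5408 0.0520 -0.0012 -0.0001 0.5694
0.1717 -0.5406 0.1320 -0.0012 -0.0001 0.5694
0.1716 -0.5406 0.1620 -0.0012 -0.0001 0.5694
```

```bash
python3 -m crank '0.01 -0.05 0 0 0 0.045 1;0.03 -0.1 0 0 0 0.09 1;0.045 -0.15 0 0 0 0.135 1;0.06 -0.2 0 0 0 0.18 1;0.075 -0.25 0 0 0 0.225 1;0.09 -0.3 0 0 0 0.27 1;0.105 -0.35 0 0 0 0.315 1;0.12 -0.4 0 0 0 0.36 1;0.135 -0.44 0 0 0 0.405 1;0.15 -0.48 0 0 0 0.45 1;0.16 -0.52 0 0 0 0.495 1;0.172 -0.541 0.02 0 0 0.54 1;0.172 -0.541 0.05 -0.001 0 0.569 1;0.172 -0.541 0.052 -0.001 0 0.569 1;0.172 -0.541 0.052 -0.001 0 0.569 1;0.172 -0.541 0.052 -0.001 0 0.569 1;0.172 -0.541 0.052 -0.001 0 0.569 1' 100
python3 - <<'E'
from h import *
from station import eyes
plan([(.478,-.0474,z,1.05) for z in(.085,.066)])
c=eyes.read_camera('scene');pickle.dump(c,open('s2.pkl','wb'));d=eyes.read_camera('top');pickle.dump(d,open('t2.pkl','wb'))
k=lambda I,x,y,w,h:cv2.resize(I[y:y+h,x:x+w,::-1],None,fx=4,fy=4,interpolation=cv2.INTER_CUBIC)
cv2.imwrite('pics/pre.png',np.hstack([k(c['image'],240,165,100,110),k(d['image'],262,195,100,110)]))
E
```

```text
t: 17.3
eef_pos: [0.4787, -0.0463, 0.1205]
tool_rot: [-0.0, 0.699, 0.715, 0.0]
contact_force: [0.5, 0.2, -1.3]
gripper_width: 0.118
grasp_force: 97.9
t 17.30 pos [ 0.4787 -0.0463  0.1205] phi 1.3 F [ 0.5  0.2 -1.3] w 0.118 g 97.9
-0.0022 -0.0014 0.0711 0.0000 -0.0003 0.0012
-0.0023 -0.0014 0.1091 0.0000 -0.0003 0.0012
```

View pics/pre.png

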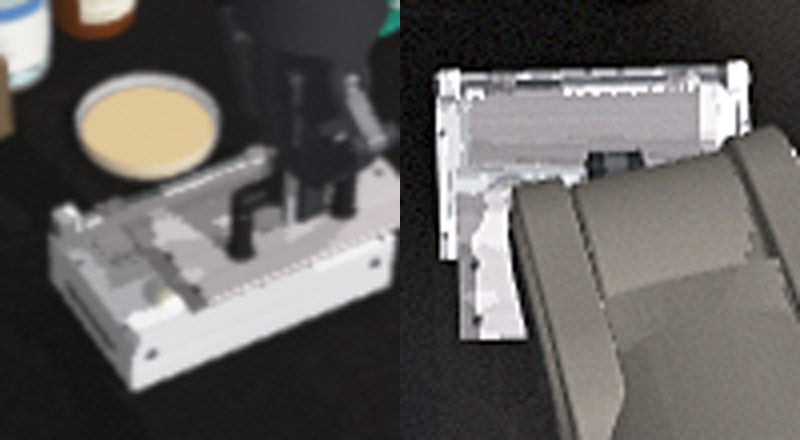

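The plate is held level over the block. Its +y front corner is at crop (197,305) in scene and (461,340) in top, and its +y tuck corner at (131,215) in scene. I'll check the in-hand pose from these.

Run:
```python
from h import *
np.set_printoptions(precision=4,suppress=True)
S,T=load('s2'),load('t2')
g=lambda u,v,x,y:np.array([(u+.5)/4-.5+x,(v+.5)/4-.5+y])
X,e=tri([(S,g(197,305,240,165)),(T,g(61,340,262,195))]);print('front-left',X,e)
a=np.radians(1.3);p=np.array([.4787,-.0463]);R=np.array([[np.cos(a),-np.sin(a)],[np.sin(a),np.cos(a)]])
for v in((-.023,.075),(.052,.075)):
    P=np.r_[p+R@v,.1045];print('pred',P,(proj(S,P)[0]-[240,165])*4,(proj(T,P)[0]-[262,195])*4)
print('on z .1045',onplane(S,g(197,305,240,165),.1045),onplane(T,g(61,340,262,195),.1045))
```

```text
front-left [0.4527 0.0261 0.1082] 0.009166158930668189
pred [0.454  0.0282 0.1045] [190.5018 308.3381] [ 55.5552 335.7901]
pred [0.529  0.0299 0.1045] [119.0852 219.0128] [ 50.2777 188.5587]
on z .1045 [0.4558 0.0243 0.1045] [0.4526 0.0262 0.1045]
```

```bash
python3 -m crank '0 0 0.03 0 0 0.001 1;0 0 0.06 0 0 0.001 1;0 0 0.09 0 0 0.001 1;0 0 0.105 0 0 0.001 1;0 0 0.11 0 0 0.001 1;0 0 0.114 0 0 0.001 1;0 0 0.116 0 0 0.001 1;0 0 0.116 0 0 0.001 1;0 0 0.116 0 0 0.001 1' 100
python3 -c "
from h import *
plan([(.48,-.046,.061,1.05)])"
```

```text
t: 18.3
eef_pos: [0.4786, -0.0466, 0.0626]
tool_rot: [-0.0, 0.701, 0.713, 0.0]
contact_force: [0.4, -0.1, -2.2]
gripper_width: 0.122
grasp_force: 98.0
t 18.30 pos [ 0.4786 -0.0466  0.0626] phi 1.0 F [ 0.4 -0.1 -2.2] w 0.122 g 98.0
0.0012 0.0028 0.0032 0.0001 -0.0002 -0.0004
```

```bash
python3 -m crank '0.001 0 0.002 0 0 0 1;0.001 0 0.003 0 0 0 1;0.001 0 0.004 0 0 0 1;0.001 0 0.004 0 0 0 1;0.001 0 0.004 0 0 0 1' 100
python3 -c "
from h import *
plan([])
from station import bot
print(bot.get_obs()['torque'])"
```

```text
t: 18.8
eef_pos: [0.4782, -0.0461, 0.0607]
tool_rot: [-0.0, 0.701, 0.713, -0.0]
contact_force: [-2.4, -0.4, 5.6]
gripper_width: 0.117
grasp_force: 99.0
t 18.80 pos [ 0.4782 -0.0461  0.0607] phi 1.0 F [-2.4 -0.4  5.6] w 0.117 g 99.0
[ 0.03473028  0.48762268 -0.0087815 ]
```

Contact with the deck is at z = 0.0607. I'll slide in with light pressure.

```bash
python3 -m crank '0 0.005 -0.001 0 0 0 1;0 0.012 -0.001 0 0 0 1;0 0.019 -0.001 0 0 0 1;0 0.026 -0.001 0 0 0 1;0 0.033 -0.001 0 0 0 1;0 0.04 -0.001 0 0 0 1;0 0.046 -0.001 0 0 0 1;0 0.046 -0.001 0 0 0 1' 100
python3 -c "
from h import *
plan([(.525,-.046,.0605,1.05)])"
```

```text
t: 19.6
eef_pos: [0.4815, -0.0463, 0.0607]
tool_rot: [-0.012, 0.701, 0.713, -0.016]
contact_force: [-61.5, 4.1, 79.5]
gripper_width: 0.121
grasp_force: 108.7
t 19.60 pos [ 0.4815 -0.0463  0.0607] phi 1.0 F [-61.5   4.1  79.5] w 0.121 g 108.7
-0.0008 0.0869 -0.0031 -0.0125 0.0017 -0.0004
```

Jammed: the nose dug into the deck with the handle moving only 3 mm. I'll back off, hover, and check whether the plate slipped.

```bash
python3 -m crank '0 -0.02 -0.002 0 0 0 1;0 -0.046 -0.006 0 0 0 1;0 -0.046 -0.012 0 0 0 1;0 -0.046 -0.012 0 0 0 1;0 -0.046 -0.012 0 0 0 1;0 -0.046 -0.012 0 0 0 1' 110
python3 - <<'E'
from h import *
from station import eyes
plan([(.48,-.046,.0635,1.05)])
c=eyes.read_camera('scene');pickle.dump(c,open('s3.pkl','wb'));d=wrist('w7')
k=lambda I,x,y,w,h:cv2.resize(I[y:y+h,x:x+w,::-1],None,fx=4,fy=4,interpolation=cv2.INTER_CUBIC)
cv2.imwrite('pics/pre2.png',np.hstack([k(c['image'],240,165,100,125),cv2.resize(d['image'][120:370,180:380,::-1],None,fx=2,fy=2)]))
E
```

```text
t: 20.2
eef_pos: [0.4791, -0.0461, 0.0666]
tool_rot: [-0.0, 0.701, 0.713, 0.0]
contact_force: [-0.9, -0.2, -2.2]
gripper_width: 0.114
grasp_force: 107.4
t 20.20 pos [ 0.4791 -0.0461  0.0666] phi 1.0 F [-0.9 -0.2 -2.2] w 0.114 g 107.4
0.0001 0.0018 0.0062 0.0000 -0.0003 -0.0004
```

View pics/pre2.png

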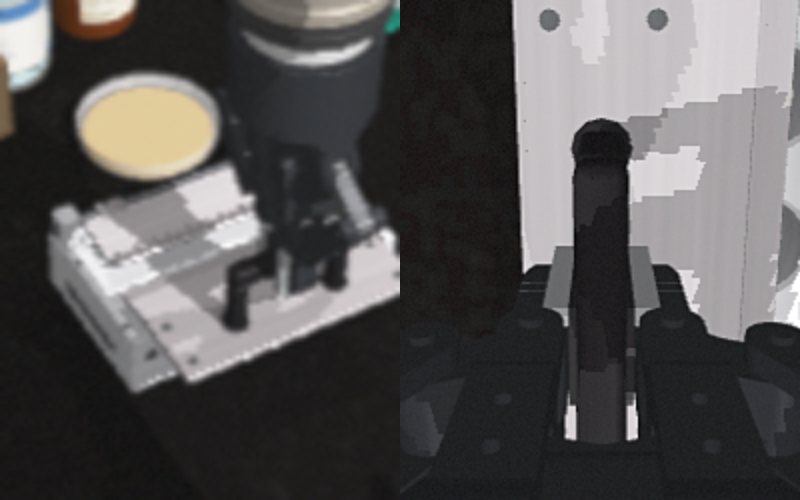

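The bar sits squarely between the pads. Plate corners are at scene crop (190,381) for the front and (128,291) for the tuck side. I'll check them for slip.

Run:
```python
from h import *
S=load('s3');a=np.radians(1.0);p=np.array([.4791,-.0461]);R=np.array([[np.cos(a),-np.sin(a)],[np.sin(a),np.cos(a)]])
for v in((-.023,.0735),(.052,.0735)):
    P=np.r_[p+R@v,.0506];print((proj(S,P)[0]-[240,165])*4)
# earlier picture same offsets
S=load('s2');a=np.radians(1.3);p=np.array([.4787,-.0463]);R=np.array([[np.cos(a),-np.sin(a)],[np.sin(a),np.cos(a)]])
for v in((-.023,.0735),(.052,.0735)):
    P=np.r_[p+R@v,.1045];print('pre',(proj(S,P)[0]-[240,165])*4)
```

```text
[189.55648904 377.54846067]
[121.51616865 287.98249629]
pre [193.06394706 307.29048647]
pre [121.55815662 218.06887653]
```

```bash
python3 -m crank '0 0 0.004 0 0 0 1;0 0 0.008 0 0 0 1;0 0 0.009 0 0 0 1;0 0 0.009 0 0 0 1;0 0 0.009 0 0 0 1' 110
python3 -m crank '0 0 0.001 0 0 0 1;0 0 0.001 0 0 0 1;0 0 0.001 0 0 0 1'
python3 -m crank '0 0 0.001 0 0 0 1;0 0 0.001 0 0 0 1;0 0 0.001 0 0 0 1'
```

```text
t: 20.8
eef_pos: [0.4783, -0.0461, 0.0622]
tool_rot: [-0.0, 0.701, 0.713, 0.0]
contact_force: [0.6, 0.7, -2.0]
gripper_width: 0.119
grasp_force: 107.4
t: 21.1
eef_pos: [0.4783, -0.0461, 0.0618]
tool_rot: [-0.0, 0.701, 0.713, 0.0]
contact_force: [-0.1, -1.2, -1.9]
gripper_width: 0.116
grasp_force: 107.4
t: 21.4
eef_pos: [0.4783, -0.0461, 0.0612]
tool_rot: [-0.0, 0.701, 0.713, 0.0]
contact_force: [0.5, 0.6, -1.8]
gripper_width: 0.12
grasp_force: 107.4
```

```bash
python3 -m crank '0 0.003 -0.001 -0.003 0 0 1;0 0.008 -0.001 -0.003 0 0 1;0 0.013 -0.001 -0.003 0 0 1;0 0.018 -0.001 -0.003 0 0 1;0 0.02 -0.001 -0.003 0 0 1;0 0.02 -0.001 -0.003 0 0 1' 110
python3 -c "
from h import *
plan([(.525,-.046,.0612,1.05)])"
```

```text
t: 22.0
eef_pos: [0.4885, -0.0459, 0.0617]
tool_rot: [0.003, 0.701, 0.713, 0.004]
contact_force: [-0.5, -0.5, -1.0]
gripper_width: 0.113
grasp_force: 107.5
t 22.00 pos [ 0.4885 -0.0459  0.0617] phi 1.0 F [-0.5 -0.5 -1. ] w 0.113 g 107.5
-0.0014 0.0729 0.0017 0.0029 -0.0002 -0.0004
```

```bash
python3 -m crank '0 0.006 0 0 0 0 1;0 0.012 0 0 0 0 1;0 0.018 0 0 0 0 1;0 0.024 0 0 0 0 1;0 0.03 0 0 0 0 1;0 0.03 0 0 0 0 1' 110
python3 -m crank '0 0.005 0 0 0 0 1;0 0.01 0 0 0 0 1;0 0.012 0 0 0 0 1;0 0.012 0 0 0 0 1'
python3 -c "
from h import *
plan([(.525,-.046,.0612,1.05)])"
```

```text
t: 22.6
eef_pos: [0.5039, -0.0456, 0.0619]
tool_rot: [0.003, 0.701, 0.713, 0.004]
contact_force: [-0.1, -0.1, -2.5]
gripper_width: 0.12
grasp_force: 107.5
t: 23.0
eef_pos: [0.5087, -0.0456, 0.0615]
tool_rot: [0.002, 0.701, 0.713, 0.003]
contact_force: [-1.1, -0.1, -3.7]
gripper_width: 0.114
grasp_force: 107.2
t 23.00 pos [ 0.5087 -0.0456  0.0615] phi 1.0 F [-1.1 -0.1 -3.7] w 0.114 g 107.2
-0.0013 0.0326 0.0009 0.0024 -0.0002 -0.0004
```

Fz dropped to -3.7 N, so the leaf now rides on the plate. Continuing.

```bash
python3 -m crank '0 0.006 0 0 0 0 1;0 0.012 0 0 0 0 1;0 0.018 0 0 0 0 1;0 0.024 0 0 0 0 1;0 0.024 0 0 0 0 1;0 0.024 0 0 0 0 1' 110
python3 -m crank '0 0.003 0 0 0 0 1;0 0.006 0 0 0 0 1;0 0.006 0 0 0 0 1'
python3 -m crank '0 0.003 0 0 0 0 1;0 0.005 0 0 0 0 1;0 0.005 0 0 0 0 1'
```

```text
t: 23.6
eef_pos: [0.5224, -0.0452, 0.0624]
tool_rot: [0.004, 0.701, 0.713, 0.004]
contact_force: [-0.1, 0.2, -4.1]
gripper_width: 0.119
grasp_force: 107.4
t: 23.9
eef_pos: [0.5245, -0.0453, 0.0621]
tool_rot: [0.003, 0.701, 0.713, 0.004]
contact_force: [-0.4, -0.3, -4.0]
gripper_width: 0.111
grasp_force: 107.4
t: 24.2
eef_pos: [0.5261, -0.0454, 0.0619]
tool_rot: [0.002, 0.701, 0.713, 0.003]
contact_force: [-4.5, 0.6, -2.2]
gripper_width: 0.121
grasp_force: 107.7
```

Stop felt at x = 0.526 (Fx -4.5 N). Now level, lower and press.

```bash
python3 -m crank '0 0.001 0.001 0.002 0 0 1;0 0.001 0.002 0.003 0 0 1;0 0.001 0.003 0.003 0 0 1;0 0.001 0.003 0.003 0 0 1' 110
python3 -m crank '0 0.001 0.001 0 0 0 1;0 0.001 0.002 0 0 0 1;0 0.001 0.002 0 0 0 1'
python3 -c "
from h import *
plan([(.526,-.0454,.0605,1.05)])
from station import bot
print(bot.get_obs()['torque'])"
```

```text
t: 24.6
eef_pos: [0.5262, -0.0454, 0.061]
tool_rot: [-0.001, 0.701, 0.713, -0.001]
contact_force: [-7.9, 0.1, 7.4]
gripper_width: 0.12
grasp_force: 109.0
t: 24.9
eef_pos: [0.5262, -0.0454, 0.0609]
tool_rot: [-0.001, 0.701, 0.713, -0.002]
contact_force: [-13.1, 0.4, 19.6]
gripper_width: 0.118
grasp_force: 110.7
t 24.90 pos [ 0.5262 -0.0454  0.0609] phi 1.0 F [-13.1   0.4  19.6] w 0.118 g 110.7
0.0001 -0.0003 0.0007 -0.0012 0.0002 -0.0004
[ 0.09339235  2.80026386 -0.06399805]
```

```bash
python3 -m crank '0 -0.0006 -0.0006 -0.0008 0 0 1;0 -0.0006 -0.0006 -0.0008 0 0 1;0 -0.0006 -0.0006 -0.0008 0 0 1;0 -0.0006 -0.0006 -0.0008 0 0 1' 110
python3 - <<'E'
from h import *
from station import eyes,bot
plan([])
print(bot.get_obs()['torque'])
c=eyes.read_camera('scene')
cv2.imwrite('pics/fin.png',cv2.resize(c['image'][165:275,240:350,::-1],None,fx=5,fy=5,interpolation=cv2.INTER_CUBIC))
E
```

```text
t: 25.3
eef_pos: [0.5262, -0.0454, 0.0609]
tool_rot: [-0.0, 0.701, 0.713, -0.0]
contact_force: [-10.6, 0.6, 14.9]
gripper_width: 0.117
grasp_force: 110.1
t 25.30 pos [ 0.5262 -0.0454  0.0609] phi 1.0 F [-10.6   0.6  14.9] w 0.117 g 110.1
[ 0.01871805  2.38678932 -0.01374566]
```

View pics/fin.png

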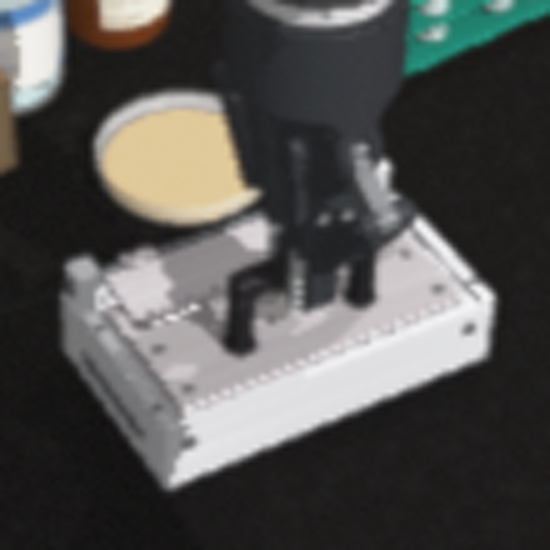

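The plate lies flat between the rails with its back edge under the leaf. Its front edge runs parallel to the deck front, from crop (190,405) to (460,300). Fz is 14.9 N. Handing in.

```bash
python3 -c "
from station import bot,ticket
print(bot.get_obs()['contact_force'])
print(ticket.hand_in())"
```

```text
[-10.45403171   0.04528427  14.54133825]
the job is handed in; nothing more can be done
None
```

The job is handed in at about 25 s: all three wells hold a ball, and the cover is under the leaf, against the stop, with the arm still holding the handle and pressing down at about 14.5 N. My first attempt to slide the cover jammed on the deck (about 61 N back, 80 N up at the wrist); I backed off and slid it in just clear of the deck.

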